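# Put the pipe clamp away in the carousel's empty bin

### The arm

A 7-joint arm with a two-finger parallel gripper is mounted at the origin on the work surface. World frame = base frame: x ahead of the robot, y to its left, z up, the work surface at z = 0. Lengths are in m, angles in rad, forces in N, time in s.
With the tool pointing down it reaches from about 0.4 to 0.85 m from the base axis. Payload 10.4 kg.
Tool frame: the origin (TCP) lies midway between the tips of the shut fingers; the grasp point (between the pads) lies 19 mm behind it; x points along the fingers, z is the direction in which the jaws open and shut, and the axes are right-handed (so a half turn about x gives the same grasp; the last joint's range is limited). The gripper opens to 87 mm and grips with 3 to 60 N. Pads are 19 mm wide; open, the fingers measure 117 mm over their backs; the gripper's body (75 mm by 190 mm) begins 51 mm behind the grasp point.
Start: joints at [1.099, 0.332, -0.065, 1.46, 0.022, 1.35, -0.088], TCP at [0.271, -0.563, 0.223] pointing down, gripper open.
Joint ranges: [-2.6, 2.6], [-0.5, 2.12], [-1.47, 1.34], [0.16, 2.42], [-1.27, 4.41], [0.06, 2.06], [-2.6, 2.6]. Speed limits (rad/s): [2.22, 2.22, 2.79, 2.79, 3.14, 3.14, 3.14].

### API

Orientations are given as a unit quaternion [x, y, z, w].
In Python, from bench import read_state, camera, camera_params, close_job gives the robot as it stands.
- The arm moves only by the tool arm_command, never from a script. Its argument "targets" is a list of rows, each a list of 7 numbers: the closure in counts, from 0 (fully open) to 255 (shut), then the shift along the tool's x, y, z in mm, then the turn, a rotation vector about the tool's x, y, z in rad. A call has 1 to 10 rows; each row is the pose to reach, as a shift and turn from the pose commanded when the call began, along the tool's axes at that moment; what a row does not reach only later rows make up. A row lasts 1/10 s, in which the tool goes at most 50 mm and 8.59 degrees, less where a joint would pass 70% of its speed; a pose out of reach is approached as far as the arm can. A call with a gripper value outside its range is refused whole. The fingers move at their own pace and stop on an object; "newtons" is the grip in N (left out, the last holds). Time passes only in rows, so rows that repeat a pose let the fingers close. It gives the time, the measured TCP pose, the force and the opening at its end, in the units of the state.
- read_state(): the state, without advancing time (a new reading comes with each control period).
- camera(name): name is "side" or "top"; returns the picture (420x560x3 uint8, red, green, blue); there is no depth.
- camera_params(name): a dict with "intrinsics" (3x3 intrinsics, pixels), "dist" ([k1, k2, p1, p2, k3] as OpenCV has them; the pictures are not rectified), "xyz" and "orientation" of the camera in the world. Camera axes: x right, y down, z forward; pixel columns grow to the right and rows downward; lengths in m; the calibration is good to about 2 mm. A picture is of the moment at which its call begins. camera_params takes no time and is no camera call.
- close_job(): hands the job in, once; it reports no verdict.
The state is a dict: "time": time; "joint_positions": joint angles; "joint_vel": joint speeds; "joint_torque": joint torques, N m; "ee_pos": TCP position; "eef_rot": TCP orientation; "ft_force": force on the tool from outside, world axes, zero at the start; "torque": the same for the moment, N m; "width": finger opening in m.
Only numpy, scipy, OpenCV 4.12 (cv2) and the standard library are available. Lean on these libraries where they do the work, as an engineer would, in place of code of your own. Each camera call takes 0.05 s, during which the arm holds its last target.

### The job

Put the pipe-clamp block from the steel stock rack away in the parts carousel: turn the carousel by its crank knob so that its one empty bin lines up with the opening in the clear guard, and leave it lined up. The rack lets you take the block only by its two narrow ends and the bin has room only for fingers on its broad faces, so first stand the block upright on the middle of the black rubber mat, let go, and take it again the other way. Then lower it gently (do not drop it) through the opening to stand upright on the floor of the empty bin, let go, and leave the other things on the bench where they are.

Things in the scene. Friction and masses are not known exactly. Their poses are not given: they have to be found in the camera images.
- clamp: Pipe-clamp block, loose, upright: grey plastic box with a dark seam, a flat steel top plate and two round black rubber plugs in each broad face (all flush: treat it as a solid box). 30 mm along its x (between the broad faces), 66 mm along its y (between the narrow ends), 60 mm tall along z; 0.14 to 0.28 kg. Origin: centre of its underside. Alike after half a turn about z.
- rack: Steel stock rack, fixed: a U channel open at the top and both ends, in which the block stands at the start, its length along the channel (rack's y). Floor plate 90 x 80 mm, 5 mm thick; two side walls 4 mm thick, 80 mm long, tops 75 mm above the bench, 42 mm clear between them (6 mm each side of the block: no room for a finger). Origin: centre of its underside.
- mat_centre (a point): Centre of the top face of the black rubber mat, fixed flat on the bench, 140 x 140 mm, 3 mm thick (this point is 3 mm above the bench); z up.
- window (a point): Centre of the opening in the carousel's fixed guard (a clear plastic roof with steel edging), at the guard's top, 91 mm above the bench; edging 92 mm. The opening is on the robot's side, 96 mm wide along this point's y, open at its outer end, and reaches inwards to the hub. x points level to the carousel's axis, 118 mm away; z up.
- axis (a point): Point on the carousel's vertical turning axis, at the guard's top, 91 mm above the bench. Above it, in the middle, turns a dark steel hub disc of 55 mm radius, its top 98 mm above the bench, which carries the crank knob and turns with the bins.
- empty_bin (a point): Floor centre of the empty bin, 21 mm above the bench; turns with the carousel. The turntable (178 mm radius) has four white bins a quarter turn apart, centres 118 mm from the axis; three hold fittings. Inside, 100 mm along x (radial, x points to the axis) and 78 mm along y; walls 3 mm thick, tops 85 mm above the bench. The block goes in with its x along the bin's x.
- crank_grip (a point): Middle of the crank knob's grip, 126 mm above the bench: an upright black knob, 19 mm diameter, grip part 108 to 141 mm above the bench, top at 144 mm, on the hub disc 43 mm from the axis, opposite the empty bin. It spins freely about its own upright axis, so it can be led round the carousel's axis without turning the hand; grip it firmly (about 60 N).
- carousel (a joint): Angle of the carousel, rad, counter-clockwise seen from above positive; 0 (or any whole turn) when the empty bin is exactly in the opening. It turns freely both ways, more than a full turn, against about 3 N at the knob, and stays where it is left.
- elbow: Bystander, loose, leave alone: black plastic pipe elbow lying flat, legs about 65 mm, 28 mm high. Origin: underside.
- socket: Bystander, loose, leave alone: steel pipe socket standing on end, 42 mm diameter, 50 mm high. Origin: underside.
- jar: Bystander, loose, leave alone: white jar with a steel cap, 70 mm diameter, 90 mm high. Origin: underside.
- flange: Bystander, loose, leave alone: flat steel flange, a ring of 76 mm diameter, 12 mm thick. Origin: underside.
- carton: Bystander, loose, leave alone: cardboard box 90 x 130 x 60 mm. Origin: underside.
- can: Bystander, loose, leave alone: bare metal can, 60 mm diameter, 120 mm high. Origin: underside.
- tape: Bystander, loose, leave alone: grey roll, a ring of 96 mm diameter, 25 mm high. Origin: underside.
- spanner_grip (a point): Bystander, loose, leave alone: steel spanner lying on the bench; point: where one grips it.

How it is judged:
By the outcome, as a careful person would: the job done as asked, in the order asked, and still so for the second after the job is handed in, with the robot touching nothing.
It also fails if it takes over 64 s, if anything falls off the work surface, if the arm or the gripper's body presses on something with over 40 N, if the wrist force passes 120 N, or if a joint passes its speed limit or range.

## Working session

There is one attempt and no reset: what is moved stays moved. The work goes in short steps, Python scripts to look and compute and a tool call to move; the robot and the scene stay as the last step left them, time stands still between calls to the robot, and variables do not carry over. Pictures are saved under pics/ and viewed, and the job is handed in when it is done.

Besides the shell and the picture viewer there is one more tool, called after "Emit:" as name(argument=value, ...) on one line, values as JSON. arm_command: Moves the arm, as the interface text tells. Its arguments: {"type":"object","properties":{"targets":{"type":"array"},"newtons":{"type":"number"}},"required":["targets"]}

```bash
mkdir -p pics; ls; python3 - <<'E'
from bench import *
import cv2
for n in("side","top"):
    im=camera(n); cv2.imwrite(f"pics/{n}0.png",im[:,:,::-1]); print(n,camera_params(n))
print(read_state())
E
```

```text
pics
side {'intrinsics': array([[432.62450709,   0.        , 279.00733731],
       [  0.        , 432.62450709, 205.20663925],
       [  0.        ,   0.        ,   1.        ]]), 'dist': array([0.0332534, 0.       , 0.       , 0.       , 0.       ]), 'xyz': array([0.17709099, 0.7492779 , 0.8396111 ]), 'orientation': array([-0.19978549,  0.88947766, -0.39951621,  0.09644712])}
top {'intrinsics': array([[484.2038756 ,   0.        , 281.74184941],
       [  0.        , 484.2038756 , 208.91053267],
       [  0.        ,   0.        ,   1.        ]]), 'dist': array([0.04870899, 0.        , 0.        , 0.        , 0.        ]), 'xyz': array([ 0.39547132, -0.03154307,  1.47323713]), 'orientation': array([-0.70012442,  0.71156684, -0.03315403,  0.048982  ])}
{'time': 0.1, 'joint_positions': array([ 1.09939892,  0.33279592, -0.06468702,  1.46084369,  0.0216289 ,
        1.34989024, -0.08850357]), 'joint_vel': array([ 0.00323958, -0.00158054,  0.00127769, -0.00272625, -0.00082869,
       -0.00042533, -0.0004163 ]), 'joint_torque': array([ 1.41154906e-03, -6.24547791e+01,  2.44762836e-02, -3.90714240e+01,
       -6.16432261e-02,  3.66021926e-02,  1.17976460e-04]), 'ee_pos': array([ 0.27101196, -0.56281191,  0.22184795]), 'eef_rot': array([ 0.37640761,  0.59911292, -0.37599449,  0.59833866]), 'ft_force': array([0.20021322, 0.52957284, 0.14980614]), 'torque': array([0.0081512 , 0.04448912, 0.00899355]), 'width': 0.0870520254002504}
```

View pics/side0.png

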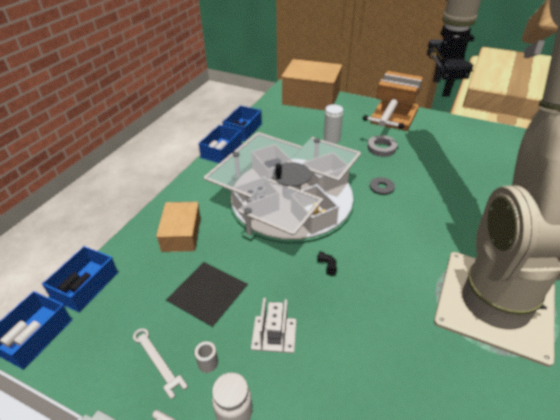

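View pics/top0.png

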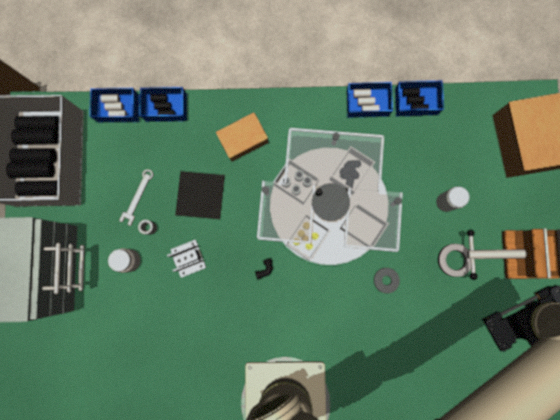

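The top view shows the rack at about (187,258), the mat at (201,195), the carousel hub at (332,202) and the knob near (319,193). The empty bin is at about (364,226). I'll zoom in to measure.

```bash
cat > h.py <<'E'
import numpy as np, cv2
from scipy.spatial.transform import Rotation as R
from bench import *
def cp(n):
    p=camera_params(n); return p["intrinsics"],p["dist"],np.array(p["xyz"]),R.from_quat(p["orientation"]).as_matrix()
def px2w(n,uv,z):
    K,d,t,M=cp(n); q=cv2.undistortPoints(np.array(uv,float).reshape(-1,1,2),K,d).reshape(-1,2)
    r=np.c_[q,np.ones(len(q))]@M.T
    return t+r*((z-t[2])/r[:,2])[:,None]
def w2px(n,P):
    K,d,t,M=cp(n); P=np.array(P,float).reshape(-1,3)
    return cv2.projectPoints((P-t)@M,np.zeros(3),np.zeros(3),K,d)[0].reshape(-1,2)
def crop(f,out,x0,y0,w,h,s):
    im=cv2.imread(f)[y0:y0+h,x0:x0+w]; im=cv2.resize(im,None,fx=s,fy=s,interpolation=cv2.INTER_CUBIC)
    for k in range(0,w,10):
        cv2.putText(im,str(x0+k),(k*s,8),0,.3,(0,0,255),1); cv2.line(im,(k*s,10),(k*s,14),(0,0,255),1)
    for k in range(0,h,10): 
        cv2.putText(im,str(y0+k),(0,k*s+4),0,.3,(0,0,255),1); cv2.line(im,(20,k*s),(24,k*s),(0,0,255),1)
    cv2.imwrite(out,im)
E
python3 - <<'E'
from h import *
crop("pics/top0.png","pics/t_car.png",250,120,160,150,5) if 0 else crop("pics/top0.png","pics/t_car.png",250,120,160,150,4)
crop("pics/top0.png","pics/t_rack.png",150,165,90,115,5)
crop("pics/side0.png","pics/s_rack.png",160,250,150,120,5)
crop("pics/side0.png","pics/s_car.png",200,120,170,130,4)
E
```

```text
(no output)
```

View pics/t_car.png

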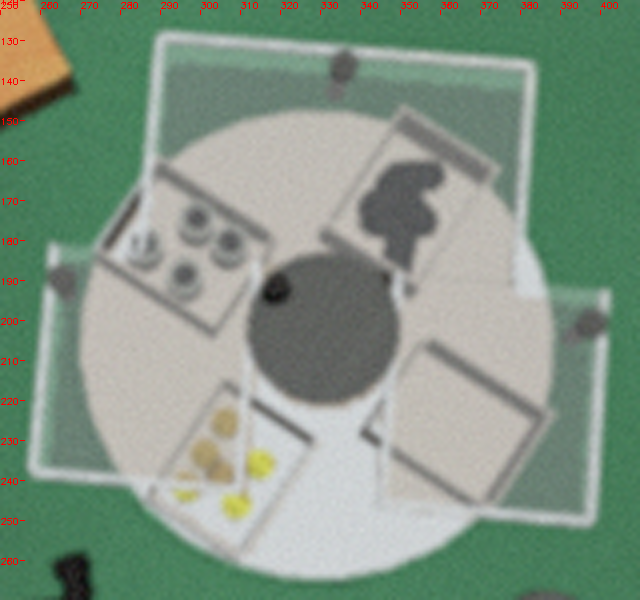

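View pics/t_rack.png

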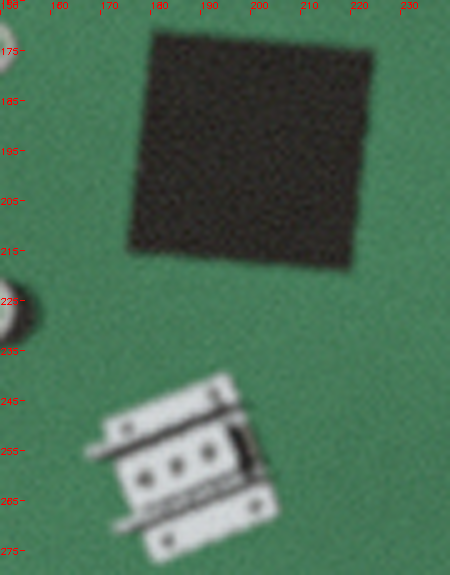

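View pics/s_rack.png

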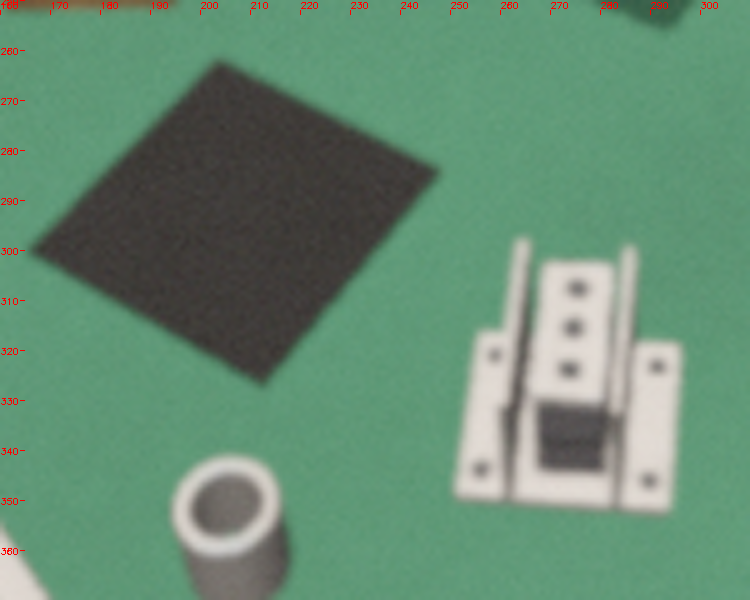

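View pics/s_car.png

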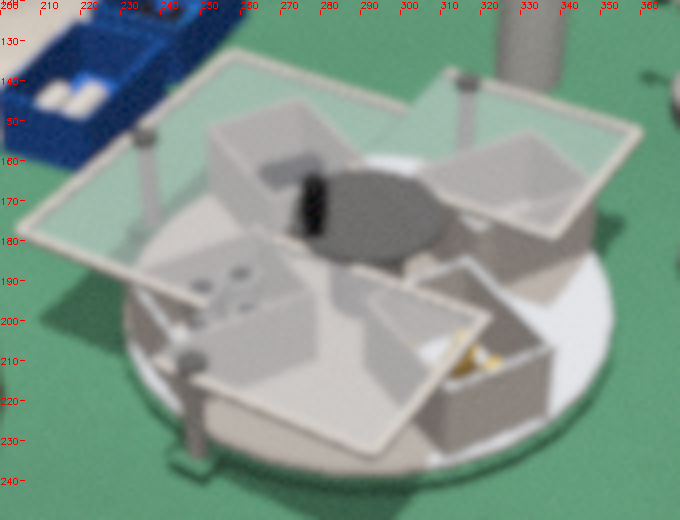

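```bash
cat > m1.py <<'E'
from h import *
np.set_printoptions(precision=4,suppress=True)
def c(x0,y0,s,pts): return [[x0+(a+.5)/s-.5,y0+(b+.5)/s-.5] for a,b in pts]
tc=lambda p:c(250,120,4,p); tr=lambda p:c(150,165,5,p); sr=lambda p:c(160,250,5,p); sc=lambda p:c(200,120,4,p)
for n in("top","side"):
    im=cv2.imread(f"pics/{n}0.png").astype(int); 
    m=(im.max(2)<80).astype(np.uint8)
    k,l,st,ce=cv2.connectedComponentsWithStats(m)
    seed=w2px(n,px2w("top",[[200,194]],.003))[0]; i=l[int(seed[1]),int(seed[0])]
    ct=max(cv2.findContours((l==i).astype(np.uint8),0,1)[0],key=cv2.contourArea)
    W=px2w(n,ct.reshape(-1,2),.003)[:,:2]
    print(n,"mat",cv2.minAreaRect((W*1000).astype(np.float32)), "cent",px2w(n,[ce[i]],.003))
    print(seed)
sT=px2w("top",tr([(145,480),(177,466),(209,453)]),.065); sS=px2w("side",sr([(578,288),(572,327),(569,369)]),.065)
print("screws",sT,sS,sep="\n")
bS=px2w("side",sr([(543,262),(613,262),(606,402),(536,400)]),.065); print("block top side",bS,bS.mean(0))
wS=px2w("side",sr([(522,240),(629,247)]),.075); print("wall far ends",wS)
fl=px2w("top",tr([(103,420),(230,374),(278,515),(155,562)]),.005);print("rack floor top",fl,fl.mean(0))
fl=px2w("side",sr([(478,332),(455,496),(671,511),(681,343)]),.005);print("rack floor side",fl,fl.mean(0))
# hub
im=cv2.imread("pics/top0.png").astype(int); m=((im.max(2)<125)&(abs(im[:,:,1]-im[:,:,2])<12)).astype(np.uint8)
k,l,st,ce=cv2.connectedComponentsWithStats(m); i=l[205,335]; ct=max(cv2.findContours((l==i).astype(np.uint8),0,1)[0],key=cv2.contourArea)
print("hub",st[i],ce[i]); P=px2w("top",ct.reshape(-1,2),.098)
print("hub circ",cv2.minEnclosingCircle((P[:,:2]*1000).astype(np.float32)),px2w("top",[ce[i]],.098))
G=px2w("top",tc([(160,36),(532,66),(245,485),(380,500),(33,470),(592,522),(605,292),(52,243)]),.092);print("guard",G)
o=(G[2]+G[3])/2;print("opening outer mid",o, "w",np.linalg.norm(G[2]-G[3]), "arm mid",(G[4]+G[5])/2)
print("knob",px2w("top",tc([(276,289)]),.144), "side",px2w("side",sc([(314,182)]),.144))
print("empty bin rim",px2w("top",tc([(430,342),(362,432),(483,503),(550,412)]),.085), px2w("top",tc([(430,342),(362,432),(483,503),(550,412)]),.085).mean(0))
E
python3 m1.py
```

```text
top mat ((616.0475463867188, 251.39027404785156), (138.94366455078125, 138.012451171875), 83.89009857177734) cent [[0.6155 0.2514 0.003 ]]
[200. 194.]
side mat ((616.1351928710938, 253.21653747558594), (134.11683654785156, 135.54222106933594), 84.01445770263672) cent [[0.6143 0.257  0.003 ]]
[206.9361 290.9462]
screws
[[0.4146 0.3001 0.065 ]
 [0.4223 0.2816 0.065 ]
 [0.4295 0.2631 0.065 ]]
[[0.4299 0.2624 0.065 ]
 [0.4237 0.2809 0.065 ]
 [0.4159 0.2996 0.065 ]]
block top side [[0.4494 0.2568 0.065 ]
 [0.4221 0.244  0.065 ]
 [0.3954 0.3071 0.065 ]
 [0.4216 0.3184 0.065 ]] [0.4221 0.2816 0.065 ]
wall far ends [[0.4592 0.2569 0.075 ]
 [0.416  0.2407 0.075 ]]
rack floor top [[0.452  0.3402 0.005 ]
 [0.4785 0.2633 0.005 ]
 [0.393  0.2337 0.005 ]
 [0.3662 0.3076 0.005 ]] [0.4224 0.2862 0.005 ]
rack floor side [[0.48   0.265  0.005 ]
 [0.4508 0.3406 0.005 ]
 [0.3654 0.308  0.005 ]
 [0.3948 0.2314 0.005 ]] [0.4227 0.2862 0.005 ]
hub [ 312  179   37   42 1131] [330.6534 200.9337]
hub circ ((581.088134765625, -142.54080200195312), 59.61580276489258) [[ 0.5768 -0.142   0.098 ]]
guard [[ 0.7929 -0.0283  0.092 ]
 [ 0.7644 -0.2975  0.092 ]
 [ 0.464  -0.0833  0.092 ]
 [ 0.4519 -0.1786  0.092 ]
 [ 0.4771  0.0676  0.092 ]
 [ 0.4343 -0.3269  0.092 ]
 [ 0.5979 -0.3431  0.092 ]
 [ 0.6411  0.0523  0.092 ]]
opening outer mid [ 0.4579 -0.131   0.092 ] w 0.0960909922157584 arm mid [ 0.4557 -0.1296  0.092 ]
knob [[ 0.5966 -0.1058  0.144 ]] side [[ 0.5982 -0.1038  0.144 ]]
empty bin rim [[ 0.565  -0.2186  0.085 ]
 [ 0.5009 -0.168   0.085 ]
 [ 0.449  -0.2522  0.085 ]
 [ 0.5131 -0.3021  0.085 ]] [ 0.507  -0.2352  0.085 ]
```

```bash
cat > m2.py <<'E'
from h import *
from scipy.optimize import least_squares
from scipy.ndimage import map_coordinates
np.set_printoptions(precision=4,suppress=True)
def circ(n,f,c,r,z,sgn,band=.012):
    g=cv2.cvtColor(cv2.imread(f),cv2.COLOR_BGR2GRAY).astype(float); pts=[]
    for a in np.radians(np.arange(0,360,4)):
        rr=np.linspace(r-band,r+band,41); P=np.c_[c[0]+rr*np.cos(a),c[1]+rr*np.sin(a),0*rr+z]
        uv=w2px(n,P); v=map_coordinates(g,[uv[:,1],uv[:,0]],order=1); d=np.gradient(np.convolve(np.pad(v,2,'edge'),np.ones(5)/5,'valid'))*sgn
        i=d.argmax()
        if d[i]>1: pts.append(P[i,:2])
    pts=np.array(pts)
    s=least_squares(lambda q:np.hypot(*(pts-q[:2]).T)-q[2],[*c,r],loss='soft_l1',f_scale=.001)
    return s.x,len(pts),np.median(abs(s.fun))
if __name__=="__main__":
  for n in("top","side"):
    c=np.array([.576,-.142])
    for k in range(3): q,m,e=circ(n,f"pics/{n}0.png",c,.055,.098,1);c=q[:2]
    print(n,"hub",q,m,e)
  for k in range(3): q,m,e=circ("top","pics/top0.png",c,.178,.018,-1);c=q[:2]
  print("table",q,m,e)
  r=R.from_quat(read_state()["eef_rot"]).as_matrix();print(r)
E
python3 m2.py
```

```text
top hub [ 0.575  -0.1416  0.0547] 90 0.0008771789507654067
side hub [ 0.5716 -0.1396  0.0558] 90 0.0021363501192028893
table [ 0.5747 -0.1412  0.1779] 89 0.0007080204540859669
[[-0.0006  0.901   0.4339]
 [ 0.0011  0.4339 -0.901 ]
 [-1.     -0.0001 -0.0012]]
```

```bash
cat >> h.py <<'E'
def go(x,y,z,jaw=None,base=None):
    s=read_state(); M=R.from_quat(s["eef_rot"]).as_matrix(); p=np.array(s["ee_pos"])
    cur=np.degrees(np.arctan2(M[1,2],M[0,2]))
    if jaw is None: jaw=cur
    a=np.radians(jaw); zt=np.array([np.cos(a),np.sin(a),0]); xt=np.array([0,0,-1.]); T=np.c_[xt,np.cross(zt,xt),zt]
    d=M.T@(np.array([x,y,z])-p)*1000; r=R.from_matrix(M.T@T).as_rotvec()
    print("t",round(s["time"],2),"p",p.round(4),"jaw",cur.round(1),"F",s["ft_force"].round(1),"w",round(s["width"],4)); print("shift",d.round(1),"rot",r.round(4))
E
python3 -c "
from h import *
go(.5975,-.1048,.2,-64.3)"
```

```text
t 0.1 p [ 0.271  -0.5628  0.2218] jaw -64.3 F [0.2 0.5 0.1] w 0.0871
shift [  22.1  492.9 -271. ] rot [ 0.0003 -0.0012  0.0001]
```

Emit:
arm_command(targets=[[0, 2, 44, -24, 0, 0, 0], [0, 4, 88, -48, 0, 0, 0], [0, 6, 132, -72, 0, 0, 0], [0, 8, 176, -96, 0, 0, 0], [0, 10, 220, -121, 0, 0, 0], [0, 12, 264, -145, 0, 0, 0], [0, 14, 308, -169, 0, 0, 0], [0, 16, 352, -193, 0, 0, 0], [0, 18, 396, -217, 0, 0, 0], [0, 20, 440, -242, 0, 0, 0]], newtons=60)

```text
time: 1.1
ee_pos: [0.5619, -0.1546, 0.2024]
eef_rot: [0.376, 0.599, -0.376, 0.599]
ft_force: [1.1, -1.1, 0.7]
width: 0.0869
```

```bash
python3 -c "
from h import *
go(.5975,-.1048,.2,-64.3)"
```

```text
t 1.1 p [ 0.5619 -0.1546  0.2024] jaw -64.3 F [ 1.1 -1.1  0.7] w 0.0869
shift [  2.4  53.7 -29.4] rot [-0.0001 -0.      0.0002]
```

Emit:
arm_command(targets=[[0, 1, 40, -22, 0, 0, 0], [0, 2, 53.7, -29.4, 0, 0, 0], [0, 35, 53.7, -29.4, 0, 0, 0], [0, 65, 53.7, -29.4, 0, 0, 0], [0, 85, 53.7, -29.4, 0, 0, 0], [0, 94.5, 53.7, -29.4, 0, 0, 0], [0, 94.5, 53.7, -29.4, 0, 0, 0]])

```text
time: 1.8
ee_pos: [0.5959, -0.1069, 0.1069]
eef_rot: [0.376, 0.599, -0.377, 0.598]
ft_force: [0.2, -0.2, 0.7]
width: 0.0871
```

```bash
python3 - <<'E'
from h import *
go(.5975,-.1048,.107,-64.3)
im=camera("top"); cv2.imwrite("pics/top1.png",im[:,:,::-1]); im=camera("side"); cv2.imwrite("pics/side1.png",im[:,:,::-1])
crop("pics/side1.png","pics/s1.png",220,80,140,150,5) if 0 else crop("pics/side1.png","pics/s1.png",220,80,150,140,4)
E
```

```text
t 1.8 p [ 0.5959 -0.1069  0.1069] jaw -64.3 F [ 0.2 -0.2  0.7] w 0.0871
shift [-0.1  2.3 -1.2] rot [-0.0002 -0.0012  0.002 ]
```

View pics/s1.png

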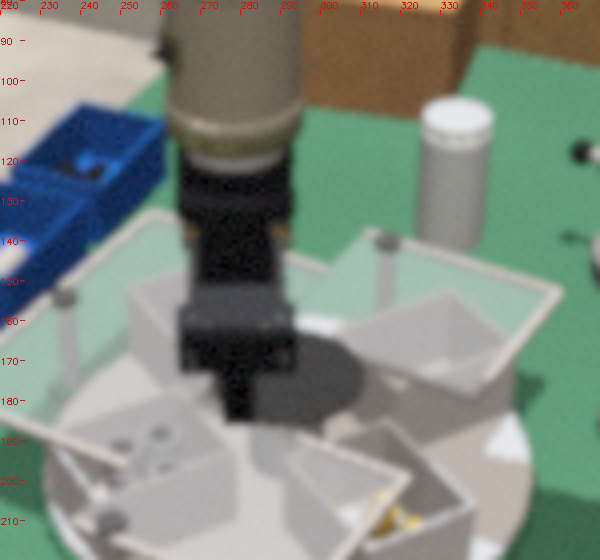

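The near finger hides the knob, with its tip at about (279,184) on the hub. No contact force shows yet, so I'm closing.

Emit:
arm_command(targets=[[255, 0, 2, -1, 0, 0, 0], [255, 0, 2, -1, 0, 0, 0], [255, 0, 2, -1, 0, 0, 0], [255, 0, 2, -1, 0, 0, 0], [255, 0, 2, -1, 0, 0, 0], [255, 0, 2, -1, 0, 0, 0]], newtons=60)

```text
time: 2.5
ee_pos: [0.5982, -0.1048, 0.1082]
eef_rot: [0.376, 0.599, -0.376, 0.599]
ft_force: [-0.3, -0.0, 0.4]
width: 0.0471
```

Emit:
arm_command(targets=[[255, 0, 0, 0, 0, 0, 0], [255, 0, 0, 0, 0, 0, 0], [255, 0, 0, 0, 0, 0, 0], [255, 0, 0, 0, 0, 0, 0], [255, 0, 0, 0, 0, 0, 0]])

```text
time: 3.0
ee_pos: [0.5983, -0.1052, 0.1082]
eef_rot: [0.376, 0.598, -0.376, 0.599]
ft_force: [0.5, -2.1, 0.6]
width: 0.0178
```

```bash
python3 - <<'E'
from h import *
s=read_state();print(s["ee_pos"],s["ft_force"],s["width"])
M=R.from_quat(s["eef_rot"]).as_matrix(); A=np.array([.575,-.1415]); p=s["ee_pos"][:2]; d=p-A; a0=np.arctan2(d[1],d[0]); r=np.hypot(*d); print(np.degrees(a0),r)
a1=np.radians(-6.1)
for k in range(1,13):
    f=k/12; a=a0+(a1-a0)*f; q=A+.043*np.array([np.cos(a),np.sin(a)])
    print(k,(M.T@np.r_[q-p,0]*1000).round(1))
E
```

```text
[ 0.59826201 -0.10520051  0.10822572] [ 0.51490065 -2.13352218  0.55422246] 0.017833105873139923
57.346799018803054 0.04311350453420928
1 [0.  1.8 3.5]
2 [0.  3.4 7.2]
3 [ 0.   4.7 10.9]
4 [ 0.   5.6 14.8]
5 [ 0.   6.1 18.7]
6 [ 0.   6.3 22.7]
7 [ 0.   6.1 26.6]
8 [ 0.   5.6 30.6]
9 [ 0.   4.6 34.4]
10 [ 0.   3.4 38.2]
11 [ 0.   1.8 41.8]
12 [ 0.  -0.2 45.3]
```

Emit:
arm_command(targets=[[255, 0, 1.8, 3.5, 0, 0, 0], [255, 0, 3.4, 7.2, 0, 0, 0], [255, 0, 4.7, 10.9, 0, 0, 0], [255, 0, 5.6, 14.8, 0, 0, 0], [255, 0, 6.1, 18.7, 0, 0, 0], [255, 0, 6.3, 22.7, 0, 0, 0], [255, 0, 6.1, 26.6, 0, 0, 0], [255, 0, 5.6, 30.6, 0, 0, 0], [255, 0, 4.6, 34.4, 0, 0, 0], [255, 0, 3.4, 38.2, 0, 0, 0]])

```text
time: 4.0
ee_pos: [0.6169, -0.1367, 0.1081]
eef_rot: [0.376, 0.6, -0.376, 0.598]
ft_force: [-7.2, 3.3, 6.0]
width: 0.0173
```

Emit:
arm_command(targets=[[255, 0, -1.6, 3.6, 0, 0, 0], [255, 0, -3.6, 7.1, 0, 0, 0], [255, 0, -3.6, 7.1, 0, 0, 0]])

```text
time: 4.3
ee_pos: [0.6168, -0.1461, 0.1081]
eef_rot: [0.376, 0.599, -0.377, 0.598]
ft_force: [-5.7, -0.7, 5.2]
width: 0.0178
```

```bash
python3 - <<'E'
from h import *
s=read_state();print(s["ee_pos"],s["ft_force"],s["width"])
d=s["ee_pos"][:2]-np.array([.575,-.1415]);print(np.degrees(np.arctan2(d[1],d[0])),np.hypot(*d))
im=camera("top"); cv2.imwrite("pics/top2.png",im[:,:,::-1]); im=camera("side"); cv2.imwrite("pics/side2.png",im[:,:,::-1])
crop("pics/top2.png","pics/t2.png",250,120,160,150,4)
crop("pics/side2.png","pics/s2.png",200,120,170,130,4)
E
```

```text
[ 0.6167763  -0.1460636   0.10813333] [-5.6719382  -0.6666177   5.23007517] 0.017753136703389696
-6.234208358705677 0.042024821376521006
```

View pics/t2.png

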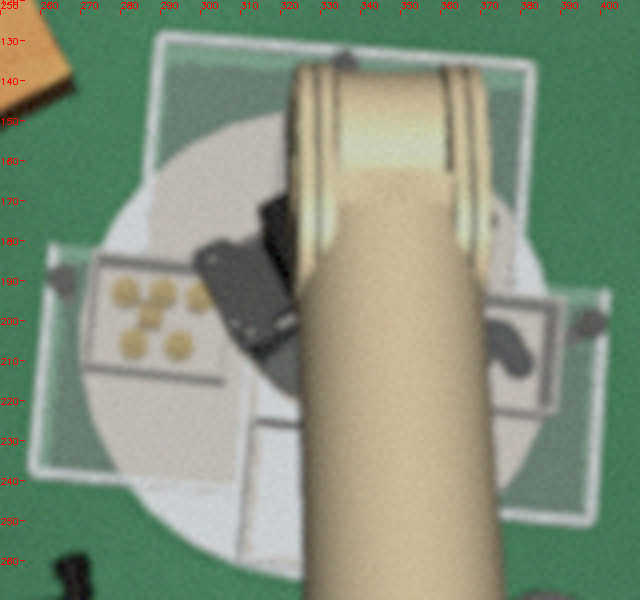

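View pics/s2.png

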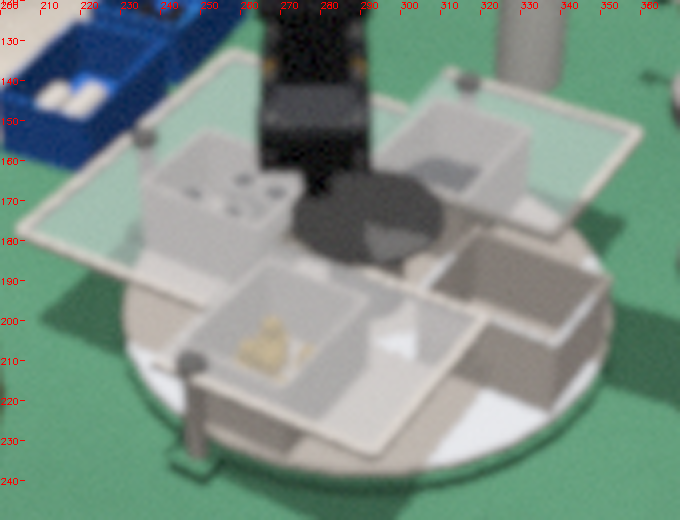

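```bash
cat > ov.py <<'E'
from h import *
from scipy.ndimage import map_coordinates
A=np.array([.575,-.1415])
def rim(th,cx=.118,a=.1015/2+.0015,b=.0795/2+.0015,z=.085,off=0,A=A):
    # th: direction (deg) from axis to bin centre
    t=np.radians(th+off); u=np.array([np.cos(t),np.sin(t)]); v=np.array([-u[1],u[0]])
    return np.array([np.r_[A+u*(cx+i*a)+v*(j*b),z] for i,j in((-1,-1),(-1,1),(1,1),(1,-1))])
def seg(P,n=60): 
    return np.concatenate([P[k]+(P[(k+1)%4]-P[k])*np.linspace(.05,.95,n)[:,None] for k in range(4)])
def scale(f,polys,out,x0,y0,w,h,s):
    im=cv2.imread(f)[y0:y0+h,x0:x0+w]; im=cv2.resize(im,None,fx=s,fy=s,interpolation=cv2.INTER_CUBIC)
    for uv,c in polys: cv2.polylines(im,[np.round(((uv-[x0,y0]+.5)*s-.5)*8).astype(int)],True,c,1,cv2.LINE_AA,3)
    cv2.imwrite(out,im)
E
python3 - <<'E'
from ov import *
s=lambda n,P:w2px(n,P)
for n,b in(("side",(200,120,170,130,4)),("top",(250,120,160,150,4))):
    pol=[]
    for th,c in((173.9,(0,0,255)),):
        pol+=[(s(n,rim(th,a=.050,b=.039)),c),(s(n,rim(th,a=.053,b=.042)),(255,0,0)),(s(n,rim(th-90,a=.053,b=.042)),(255,0,0)),(s(n,rim(th,a=.050,b=.039,z=.021)),(0,255,255))]
    scale(f"pics/{n}2.png",pol,f"pics/{n}2ov.png",*b)
E
```

```text
(no output)
```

View pics/side2ov.png

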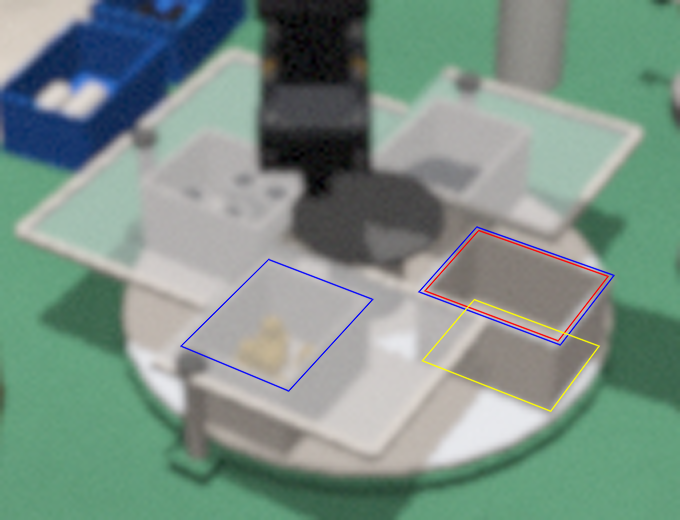

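View pics/top2ov.png

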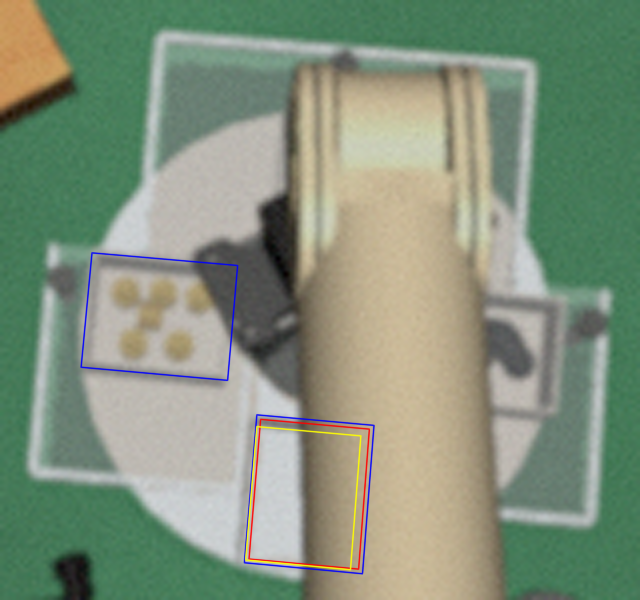

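Carousel is aligned to about 1° in both overlays. I'm releasing the knob and lifting.

Emit:
arm_command(targets=[[0, 0, 0, 0, 0, 0, 0], [0, 0, 0, 0, 0, 0, 0], [0, 0, 0, 0, 0, 0, 0], [0, 0, 0, 0, 0, 0, 0], [0, -30, 0, 0, 0, 0, 0], [0, -70, 0, 0, 0, 0, 0], [0, -100, 0, 0, 0, 0, 0]])

```text
time: 5.1
ee_pos: [0.6181, -0.1455, 0.2104]
eef_rot: [0.376, 0.598, -0.376, 0.599]
ft_force: [0.9, -0.3, 0.6]
width: 0.066
```

```bash
python3 -c "
from h import *
go(.4223,.2816,.2,110.7)"
```

```text
t 5.1 p [ 0.6181 -0.1455  0.2104] jaw -64.3 F [ 0.9 -0.3  0.6] w 0.066
shift [  10.     9.1 -469.7] rot [-3.0538e+00  2.1000e-03  1.2000e-03]
```

Emit:
arm_command(targets=[[0, 0, 1, -47, -0.149, 0, 0], [0, 0, 2, -94, -0.298, 0, 0], [0, 0, 3, -141, -0.447, 0, 0], [0, 0, 4, -188, -0.596, 0, 0], [0, 0, 5, -235, -0.745, 0, 0], [0, 0, 6, -282, -0.894, 0, 0], [0, 0, 7, -329, -1.043, 0, 0], [0, 0, 8, -376, -1.192, 0, 0], [0, 0, 8, -423, -1.341, 0, 0], [0, 0, 9, -470, -1.49, 0, 0]])

```text
time: 6.1
ee_pos: [0.4208, 0.2833, 0.2085]
eef_rot: [-0.132, 0.694, 0.131, 0.695]
ft_force: [0.3, 0.5, 0.0]
width: 0.0873
```

```bash
python3 -c "
from h import *
go(.4223,.2816,.2,110.7)
cv2.imwrite('pics/top3.png',camera('top')[:,:,::-1]); cv2.imwrite('pics/side3.png',camera('side')[:,:,::-1])
crop('pics/top3.png','pics/t3.png',250,120,160,150,4)"
```

```text
t 6.1 p [0.4208 0.2833 0.2085] jaw 21.4 F [0.3 0.5 0. ] w 0.0873
shift [ 8.5 -2.2  0.7] rot [-1.558e+00  6.000e-04  1.300e-03]
```

View pics/t3.png

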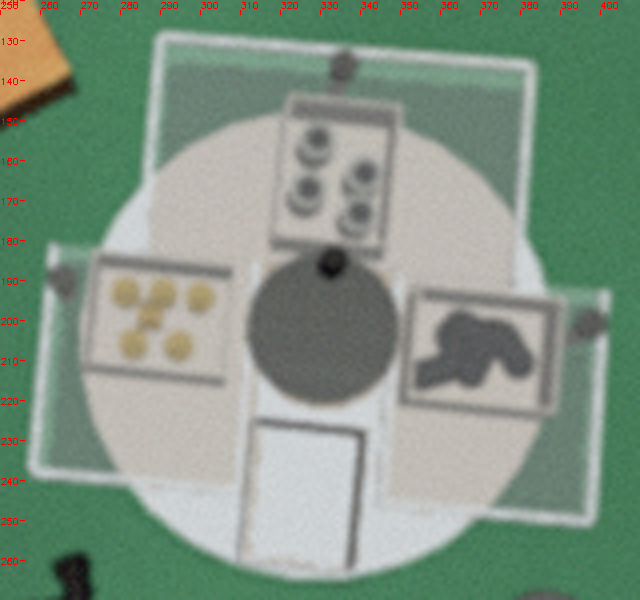

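```bash
python3 - <<'E'
from h import *
g=cv2.cvtColor(cv2.imread("pics/top3.png"),cv2.COLOR_BGR2GRAY)
L=cv2.createLineSegmentDetector().detect(g)[0].reshape(-1,4)
for l in L:
    if l[[0,2]].min()<255 or l[[0,2]].max()>405 or l[[1,3]].min()<125 or l[[1,3]].max()>270: continue
    z=.09; P=px2w("top",l.reshape(2,2),z); d=P[1]-P[0]; n=np.hypot(*d[:2])
    if n<.05: continue
    a=np.degrees(np.arctan2(d[1],d[0])); a=(a+45)%90-45
    print(l.round(1),"len",round(n*1000),"ang",round(a,2))
E
```

```text
[286.7 248.5 314.5 263.9] len 90 ang -29.69
[386.3 192.1 380.4 175.3] len 51 ang 16.85
[345.7 215.8 328.2 222. ] len 53 ang 18.7
[286.5 162.9 273.6 181.3] len 66 ang -35.39
[328.  264.9 350.7 260.9] len 65 ang 9.16
[351.1 260.9 371.3 247.9] len 68 ang 31.72
[344.  186.5 350.2 202.8] len 50 ang 18.95
[335.2 261.8 338.3 230.5] len 89 ang -7.35
[260.2 190.7 255.8 237. ] len 134 ang -5.9
[398.8 250.6 401.9 203. ] len 136 ang -6.15
[381.9 134.  290.5 126.7] len 266 ang -6.0
[258.1 239.2 280.7 241. ] len 65 ang -5.4
[370.5 249.1 397.  251.7] len 74 ang -6.46
[313.1 223.1 341.8 226.2] len 82 ang -7.24
[341.6 228.  338.6 261.9] len 97 ang -6.71
[287.8 129.2 284.5 164.4] len 105 ang -6.02
[381.4 174.4 384.  136.8] len 111 ang -5.99
[336.9 229.  314.3 226.4] len 65 ang -7.55
[274.4 182.4 306.7 185.8] len 94 ang -7.15
[380.2 138.1 378.1 171.8] len 100 ang -5.59
[354.2 190.7 388.1 194.6] len 97 ang -7.65
[288.7 160.7 291.3 131.8] len 86 ang -6.11
[394.4 247.6 373.2 246. ] len 60 ang -5.09
[397.7 205.6 395.2 246.9] len 118 ang -5.77
[269.2 214.  278.  236.6] len 70 ang 20.34
[378.9 171.9 351.3 14
[... 273 characters left out ...]
4 ang -6.41
[260.4 234.5 264.1 195.7] len 112 ang -6.09
[271.9 186.9 270.  209.5] len 66 ang -5.57
[273.2 210.1 304.4 213.3] len 90 ang -6.82
[348.6 158.  345.4 185.9] len 82 ang -8.23
[304.5 216.7 273.  213.3] len 91 ang -7.17
[353.2 219.  381.9 221.4] len 82 ang -5.91
[381.9 225.  350.5 221.5] len 89 ang -7.35
[341.8 134.3 379.4 137. ] len 109 ang -5.68
[307.8 256.8 311.1 226.8] len 86 ang -7.6
[389.3 221.9 392.2 196.9] len 72 ang -8.99
[314.5 228.1 311.3 258.2] len 86 ang -7.3
[324.3 144.8 345.7 147.3] len 62 ang -8.0
[388.7 198.1 386.9 219.4] len 62 ang -6.94
[293.1 134.9 329.4 137.8] len 106 ang -5.89
[340.7 138.9 378.1 141.9] len 109 ang -6.01
[316.6 174.3 318.7 150.6] len 70 ang -6.45
```

Emit:
arm_command(targets=[[0, 1, 0, 0, -0.149, 0, 0], [0, 2, 0, 0, -0.298, 0, 0], [0, 3, -1, 0, -0.447, 0, 0], [0, 4, -1, 0, -0.596, 0, 0], [0, 5, -1, 0, -0.745, 0, 0], [0, 6, -2, 0.7, -0.894, 0, 0], [0, 7, -2, 0.7, -1.043, 0, 0], [0, 8, -2.2, 0.7, -1.192, 0, 0], [0, 8.5, -2.2, 0.7, -1.341, 0, 0], [0, 8.5, -2.2, 0.7, -1.49, 0, 0]])

```text
time: 7.2
ee_pos: [0.4234, 0.2797, 0.1996]
eef_rot: [0.568, -0.422, -0.567, -0.422]
ft_force: [0.7, 0.5, 0.5]
width: 0.0871
```

```bash
python3 -c "
from h import *
go(.4223,.2816,.029,110.7)
print(read_state()['joint_positions'])"
```

```text
t 7.2 p [0.4234 0.2797 0.1996] jaw 106.8 F [0.7 0.5 0.5] w 0.0871
shift [170.6   0.6   2.2] rot [-0.0686 -0.0002  0.0002]
[ 0.26621308  0.21492758 -1.03942836  1.75696804  0.19344684  1.2795496
  1.04430821]
```

Emit:
arm_command(targets=[[0, 20, 0.6, 2.2, -0.0686, 0, 0], [0, 60, 0.6, 2.2, -0.0686, 0, 0], [0, 95, 0.6, 2.2, -0.0686, 0, 0], [0, 115, 0.6, 2.2, -0.0686, 0, 0], [0, 115, 0.6, 2.2, -0.0686, 0, 0]])

```text
time: 7.7
ee_pos: [0.4207, 0.2807, 0.0823]
eef_rot: [-0.58, 0.405, 0.581, 0.402]
ft_force: [-0.1, -0.2, -0.2]
width: 0.0872
```

```bash
python3 -c "
from h import *
go(.4223,.2816,.029,110.7)
cv2.imwrite('pics/top4.png',camera('top')[:,:,::-1]); cv2.imwrite('pics/side4.png',camera('side')[:,:,::-1])
crop('pics/side4.png','pics/s4.png',210,240,120,120,5)
crop('pics/top4.png','pics/t4.png',140,200,120,100,5)"
```

```text
t 7.7 p [0.4207 0.2807 0.0823] jaw 110.4 F [-0.1 -0.2 -0.2] w 0.0872
shift [53.2 -2.   0.3] rot [-0.0057 -0.0003 -0.0044]
```

View pics/s4.png

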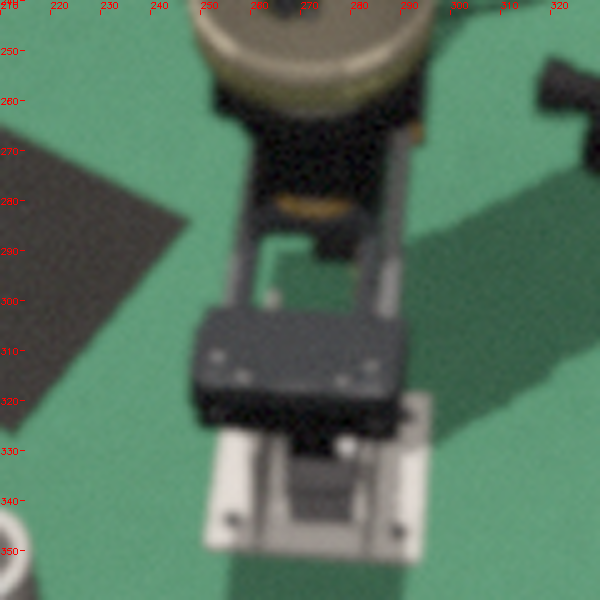

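View pics/t4.png

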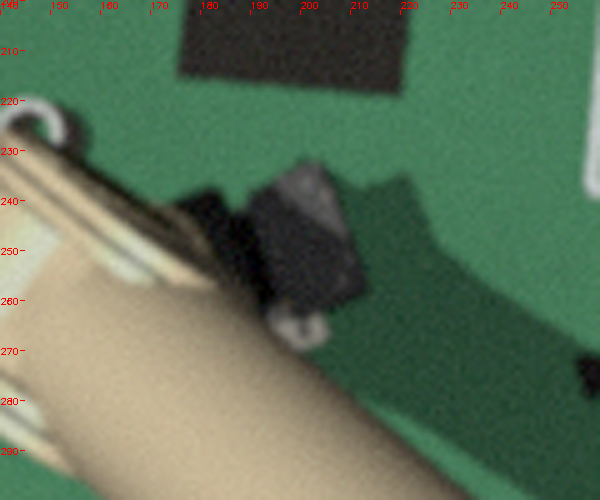

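Emit:
arm_command(targets=[[0, 3, -2, 0.3, -0.006, 0, -0.004], [0, 20, -2, 0.3, -0.006, 0, -0.004], [0, 36, -2, 0.3, -0.006, 0, -0.004], [0, 47, -2, 0.3, -0.006, 0, -0.004], [0, 52, -2, 0.3, -0.006, 0, -0.004], [0, 52, -2, 0.3, -0.006, 0, -0.004]])

```text
time: 8.4
ee_pos: [0.4233, 0.2827, 0.0317]
eef_rot: [0.582, -0.401, -0.581, -0.403]
ft_force: [-0.3, 0.3, 0.6]
width: 0.0872
```

```bash
python3 -c "
from h import *
go(.4223,.2816,.029,110.7)"
```

```text
t 8.4 p [0.4233 0.2827 0.0317] jaw 110.7 F [-0.3  0.3  0.6] w 0.0872
shift [ 2.7  1.3 -0.7] rot [0.0008 0.0001 0.0024]
```

Emit:
arm_command(targets=[[255, 1, 0, 0, 0, 0, 0], [255, 1, 0, 0, 0, 0, 0], [255, 1, 0, 0, 0, 0, 0], [255, 1, 0, 0, 0, 0, 0], [255, 1, 0, 0, 0, 0, 0], [255, 1, 0, 0, 0, 0, 0]], newtons=40)

```text
time: 9.0
ee_pos: [0.4241, 0.283, 0.032]
eef_rot: [0.583, -0.401, -0.581, -0.403]
ft_force: [-0.8, -0.6, 4.4]
width: 0.0658
```

Emit:
arm_command(targets=[[255, -3, 0, 0, 0, 0, 0], [255, -20, 0, 0, 0, 0, 0], [255, -50, 0, 0, 0, 0, 0], [255, -90, 0, 0, 0, 0, 0], [255, -110, 0, 0, 0, 0, 0], [255, -110, 0, 0, 0, 0, 0]])

```text
time: 9.6
ee_pos: [0.4247, 0.2838, 0.1452]
eef_rot: [0.584, -0.399, -0.58, -0.404]
ft_force: [0.7, 0.5, -2.7]
width: 0.0656
```

```bash
python3 -c "
from h import *
go(.6158,.2514,.1,83.9)
cv2.imwrite('pics/top5.png',camera('top')[:,:,::-1]); cv2.imwrite('pics/side5.png',camera('side')[:,:,::-1])
crop('pics/side5.png','pics/s5.png',200,220,140,140,4)"
```

```text
t 9.6 p [0.4247 0.2838 0.1452] jaw 110.7 F [ 0.7  0.5 -2.7] w 0.0656
shift [  46.7 -166.9  -98. ] rot [0.4684 0.002  0.009 ]
```

View pics/s5.png

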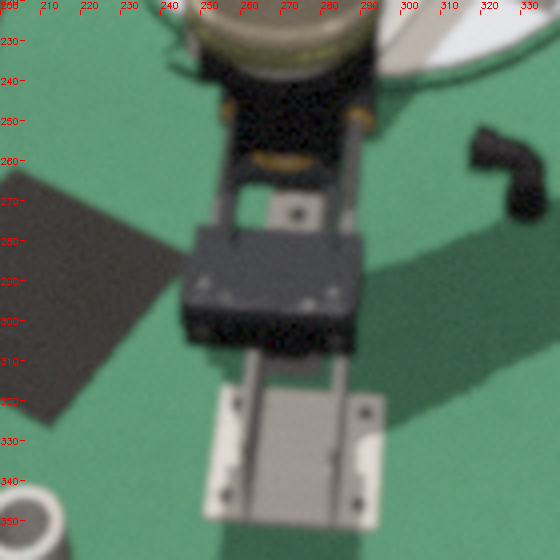

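Emit:
arm_command(targets=[[255, 0, -40, -22, 0.11, 0, 0], [255, 0, -80, -45, 0.22, 0, 0], [255, 10, -120, -70, 0.33, 0, 0.004], [255, 25, -150, -88, 0.44, 0, 0.009], [255, 46, -168, -98, 0.4684, 0, 0.009], [255, 46, -168, -98, 0.4684, 0, 0.009]])

```text
time: 10.3
ee_pos: [0.6156, 0.2476, 0.0904]
eef_rot: [-0.47, 0.531, 0.474, 0.523]
ft_force: [-1.1, -1.0, -3.4]
width: 0.0659
```

```bash
python3 -c "
from h import *
go(.6168,.2514,.0305,83.9)"
```

```text
t 10.3 p [0.6156 0.2476 0.0904] jaw 83.7 F [-1.1 -1.  -3.4] w 0.0659
shift [59.9 -1.5  4.2] rot [-0.0039 -0.0043 -0.0112]
```

Emit:
arm_command(targets=[[255, 10, -1.5, 2, 0, 0, -0.003], [255, 25, -1.5, 2, 0, 0, -0.003], [255, 35, -1.5, 2, 0, 0, -0.003], [255, 38, -1.5, 2, 0, 0, -0.003], [255, 38, -1.5, 2, 0, 0, -0.003]])

```text
time: 10.8
ee_pos: [0.6164, 0.2523, 0.0579]
eef_rot: [-0.472, 0.527, 0.473, 0.525]
ft_force: [0.2, 0.6, -2.8]
width: 0.0657
```

```bash
python3 -c "
from h import *
go(.6168,.2514,.0305,83.9)"
```

```text
t 10.8 p [0.6164 0.2523 0.0579] jaw 83.9 F [ 0.2  0.6 -2.8] w 0.0657
shift [27.4 -0.6 -0.8] rot [ 0.0003 -0.0008 -0.0027]
```

Emit:
arm_command(targets=[[255, 8, -0.6, -0.8, 0, 0, -0.002], [255, 16, -0.6, -0.8, 0, 0, -0.002], [255, 22, -0.6, -0.8, 0, 0, -0.002], [255, 25, -0.6, -0.8, 0, 0, -0.002], [255, 26, -0.6, -0.8, 0, 0, -0.002]])

```text
time: 11.3
ee_pos: [0.6172, 0.2515, 0.0318]
eef_rot: [-0.473, 0.526, 0.473, 0.526]
ft_force: [0.2, 0.3, -2.1]
width: 0.0657
```

Emit:
arm_command(targets=[[255, 0.8, 0, 0, 0, 0, 0], [255, 1.5, 0, 0, 0, 0, 0], [255, 1.5, 0, 0, 0, 0, 0]])

```text
time: 11.6
ee_pos: [0.6174, 0.2516, 0.0309]
eef_rot: [-0.473, 0.526, 0.473, 0.526]
ft_force: [0.5, 0.2, -1.9]
width: 0.0656
```

Emit:
arm_command(targets=[[255, 0.8, 0, 0, 0, 0, 0], [255, 1.2, 0, 0, 0, 0, 0], [255, 1.2, 0, 0, 0, 0, 0]])

```text
time: 11.9
ee_pos: [0.6176, 0.2516, 0.0301]
eef_rot: [-0.473, 0.526, 0.472, 0.526]
ft_force: [-1.6, -1.3, 2.0]
width: 0.0656
```

Contact: the force went from −2.8 to +2.0 N. I'm opening now and then lifting.

Emit:
arm_command(targets=[[0, 0, 0, 0, 0, 0, 0], [0, 0, 0, 0, 0, 0, 0], [0, 0, 0, 0, 0, 0, 0], [0, 0, 0, 0, 0, 0, 0], [0, -15, 0, 0, 0, 0, 0], [0, -50, 0, 0, 0, 0, 0], [0, -95, 0, 0, 0, 0, 0], [0, -140, 0, 0, 0, 0, 0], [0, -170, 0, 0, 0, 0, 0]])

```text
time: 12.8
ee_pos: [0.6179, 0.2524, 0.2046]
eef_rot: [-0.473, 0.524, 0.472, 0.527]
ft_force: [0.9, -0.0, 0.3]
width: 0.0874
```

```bash
python3 -c "
from h import *
go(.575+.043*.9945,-.1415-.043*.1045,.2,-6)"
```

```text
t 12.8 p [0.6179 0.2524 0.2046] jaw 83.9 F [ 0.9 -0.   0.3] w 0.0874
shift [   4.   -42.1 -396.2] rot [1.5693e+00 4.3000e-03 1.2000e-03]
```

Emit:
arm_command(targets=[[0, 0, -5, -49, 0, 0, 0], [0, 1, -10, -98, 0, 0, 0], [0, 1, -15, -147, 0, 0, 0], [0, 2, -20, -196, 0, 0, 0], [0, 2, -26, -245, 0, 0, 0], [0, 3, -32, -294, 0, 0, 0], [0, 4, -37, -343, 0, 0, 0], [0, 4, -42, -385, 0, 0, 0], [0, 4, -42, -397, 0, 0, 0], [0, 4, -42, -397, 0, 0, 0]], newtons=60)

```text
time: 13.8
ee_pos: [0.6166, -0.1502, 0.1964]
eef_rot: [-0.472, 0.527, 0.471, 0.527]
ft_force: [1.0, 1.4, -0.5]
width: 0.087
```

```bash
python3 -c "
from h import *
go(.6178,-.1465,.108,84)
cv2.imwrite('pics/top6.png',camera('top')[:,:,::-1]); cv2.imwrite('pics/side6.png',camera('side')[:,:,::-1])
crop('pics/top6.png','pics/t6.png',150,165,90,115,5)
crop('pics/side6.png','pics/s6.png',160,230,110,110,5)"
```

```text
t 13.8 p [ 0.6166 -0.1502  0.1964] jaw 83.7 F [ 1.   1.4 -0.5] w 0.087
shift [88.4 -0.7  3.9] rot [-0.0058 -0.0009  0.0004]
```

View pics/t6.png

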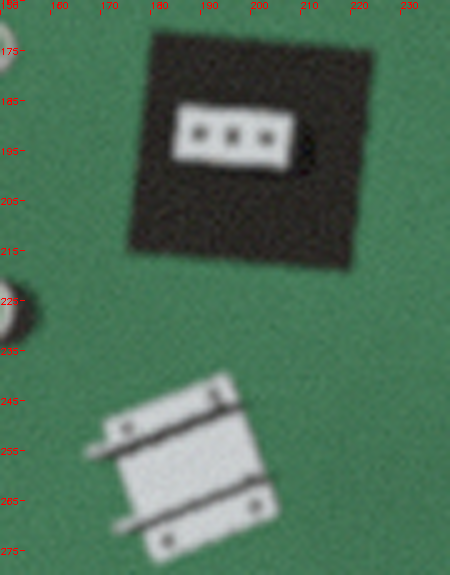

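View pics/s6.png

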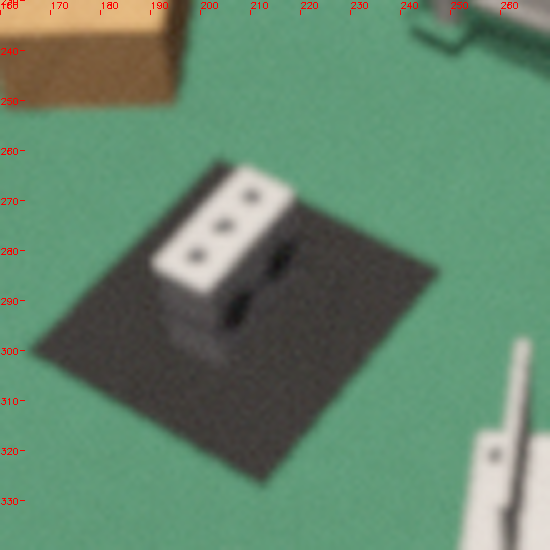

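The block stands upright on the mat: top-plate centre at about (196,192) in the top view and (204,275) in the side view. Next I'll lower the hand onto the knob for a small trim.

```bash
python3 - <<'E'
from h import *
c=lambda x0,y0,s,pts:[[x0+(a+.5)/s-.5,y0+(b+.5)/s-.5] for a,b in pts]
T=px2w("top",c(150,165,5,[(200,133),(232,137),(266,139)]),.063);S=px2w("side",c(160,230,5,[(197,256),(225,226),(252,196)]),.063)
print(T,S); 
for Q in(T,S): print(np.degrees(np.arctan2(*(Q[2]-Q[0])[[1,0]])))
C=px2w("top",c(150,165,5,[(178,102),(294,112),(290,170),(174,160)]),.063);print(C.mean(0))
E
```

```text
[[0.61783646 0.27023683 0.063     ]
 [0.61511135 0.25130157 0.063     ]
 [0.61355929 0.2311942  0.063     ]] [[0.61819533 0.27031302 0.063     ]
 [0.61622694 0.25028325 0.063     ]
 [0.6146268  0.2299024  0.063     ]]
-96.25189170846743
-95.04650461658852
[0.61571034 0.25012515 0.063     ]
```

Emit:
arm_command(targets=[[0, 15, -0.7, 2, 0, 0, 0], [0, 45, -0.7, 2, 0, 0, 0], [0, 72, -0.7, 2, 0, 0, 0], [0, 86, -0.7, 2, 0, 0, 0], [0, 88, -0.7, 2, 0, 0, 0], [0, 88, -0.7, 2, 0, 0, 0]])

```text
time: 14.5
ee_pos: [0.6182, -0.1449, 0.1081]
eef_rot: [-0.473, 0.526, 0.473, 0.526]
ft_force: [0.4, -0.6, 0.3]
width: 0.0873
```

```bash
python3 -c "
from h import *
go(.6178,-.1465,.108,84)"
```

```text
t 14.5 p [ 0.6182 -0.1449  0.1081] jaw 84.0 F [ 0.4 -0.6  0.3] w 0.0873
shift [ 0.1  0.2 -1.7] rot [-0.0007  0.      0.0002]
```

Emit:
arm_command(targets=[[255, 0, 0, -1.7, 0, 0, 0], [255, 0, 0, -1.7, 0, 0, 0], [255, 0, 0, -1.7, 0, 0, 0], [255, 0, 0, -1.7, 0, 0, 0], [255, 0, 0, -1.7, 0, 0, 0], [255, 0, 0, -1.7, 0, 0, 0], [255, 0, 0, -1.7, 0, 0, 0], [255, 0, 0, -1.7, 0, 0, 0], [255, 0, 0, -1.7, 0, 0, 0], [255, 0, 0, -1.7, 0, 0, 0]], newtons=60)

```text
time: 15.5
ee_pos: [0.6177, -0.1467, 0.1077]
eef_rot: [-0.473, 0.526, 0.473, 0.526]
ft_force: [0.8, 4.0, 0.3]
width: 0.0175
```

```bash
cat > lsd.py <<'E'
from h import *
import sys
f=sys.argv[1]
g=cv2.cvtColor(cv2.imread(f),cv2.COLOR_BGR2GRAY)
L=cv2.createLineSegmentDetector().detect(g)[0].reshape(-1,4)
B=[];G=[]
# bins' long lines seen through guard: left bin, right bin, top bin, window bin ; keep those within 3 deg of guard
for l in L:
    m=(l[:2]+l[2:])/2
    P=px2w("top",l.reshape(2,2),.09); d=P[1]-P[0]; n=np.hypot(*d[:2]); a=np.degrees(np.arctan2(d[1],d[0])); a=(a+45)%90-45
    if n<.06 or abs(a+6.5)>3.5: continue
    w=P.mean(0)[:2]-[.575,-.1415]; t=np.radians(-6); q=np.array([[np.cos(t),np.sin(t)],[-np.sin(t),np.cos(t)]])@w
    r=np.abs(q); 
    if max(r)<.172 and max(r)>.05 and min(r)<.047: B.append((a,n,q.round(3)))
    elif max(r)<.23: G.append((a,n,q.round(3)))
for N,X in(("bins",B),("guard",G)):
    A=np.array([x[0] for x in X]); W=np.array([x[1] for x in X]); print(N,len(A),"mean",(A*W).sum()/W.sum(),"med",np.median(A),A.std()/len(A)**.5)
E
python3 -c "
from h import *
go(.6178,-.1465,.108,84)
cv2.imwrite('pics/top7.png',camera('top')[:,:,::-1])"
python3 lsd.py pics/top3.png; python3 lsd.py pics/top7.png
```

```text
t 15.5 p [ 0.6177 -0.1467  0.1077] jaw 83.9 F [0.8 4.  0.3] w 0.0175
shift [-0.3 -0.   0.2] rot [-0.0012  0.0005 -0.    ]
bins 16 mean -7.083841169828396 med -7.1949856182142184 0.16785847897970813
guard 19 mean -6.2586507439380465 med -6.02262702674949 0.19369905298356857
bins 7 mean -7.8065639565429645 med -7.809181284958925 0.22467018232731664
guard 14 mean -6.106485600475077 med -5.9445891049921045 0.26284575767491375
```

Emit:
arm_command(targets=[[255, 0, 0, 0.8, 0, 0, 0], [255, 0, 0, 1.4, 0, 0, 0], [255, 0, 0, 1.4, 0, 0, 0], [255, 0, 0, 1.4, 0, 0, 0]])

```text
time: 15.95
ee_pos: [0.6177, -0.1467, 0.1077]
eef_rot: [-0.473, 0.526, 0.472, 0.526]
ft_force: [1.3, -1.7, 0.5]
width: 0.0177
```

```bash
python3 -c "
from h import *
go(.6178,-.1465,.108,84)
cv2.imwrite('pics/top8.png',camera('top')[:,:,::-1])"
python3 lsd.py pics/top8.png
```

```text
t 15.95 p [ 0.6177 -0.1467  0.1077] jaw 83.9 F [ 1.3 -1.7  0.5] w 0.0177
shift [-0.3 -0.   0.2] rot [-0.0024 -0.001  -0.    ]
bins 8 mean -7.508346555064981 med -7.6545418636636455 0.3970093668536914
guard 13 mean -5.921976094330398 med -5.834568466038945 0.3502406618476028
```

Emit:
arm_command(targets=[[255, 0, 0, 0.8, 0, 0, 0], [255, 0, 0, 1.5, 0, 0, 0], [255, 0, 0, 1.5, 0, 0, 0]])

```text
time: 16.3
ee_pos: [0.618, -0.1444, 0.1078]
eef_rot: [-0.473, 0.526, 0.473, 0.526]
ft_force: [0.5, -1.7, -0.4]
width: 0.0179
```

```bash
python3 -c "
from h import *
go(.6178,-.1465,.108,84)
cv2.imwrite('pics/top9.png',camera('top')[:,:,::-1])"
python3 lsd.py pics/top9.png
```

```text
t 16.3 p [ 0.618  -0.1444  0.1078] jaw 83.9 F [ 0.5 -1.7 -0.4] w 0.0179
shift [-0.2  0.  -2.1] rot [-0.0018 -0.0002  0.0001]
bins 7 mean -5.001141188105755 med -4.903512781440554 0.23358533867203546
guard 14 mean -5.685923672924144 med -5.852881581482581 0.19015842701741786
```

Emit:
arm_command(targets=[[255, 0, 0, -0.5, 0, 0, 0], [255, 0, 0, -0.9, 0, 0, 0], [255, 0, 0, -1.2, 0, 0, 0], [255, 0, 0, -1.4, 0, 0, 0], [255, 0, 0, -1.4, 0, 0, 0]])

```text
time: 16.85
ee_pos: [0.6179, -0.1452, 0.1077]
eef_rot: [-0.473, 0.526, 0.473, 0.526]
ft_force: [1.2, 2.5, -0.1]
width: 0.0175
```

```bash
python3 -c "
from h import *
cv2.imwrite('pics/top10.png',camera('top')[:,:,::-1])"
python3 lsd.py pics/top10.png; python3 -c "
from h import *
go(.6178,-.1453,.108,84)"
```

```text
bins 6 mean -5.666966422747438 med -5.754514660966457 0.11477672920430189
guard 16 mean -6.028718067253363 med -5.915923706845554 0.18365738142322804
t 16.9 p [ 0.6179 -0.1454  0.1077] jaw 83.9 F [ 2.3  2.9 -0.4] w 0.0175
shift [-0.3  0.1  0.1] rot [-0.0013  0.0002  0.0001]
```

Emit:
arm_command(targets=[[0, 0, 0, 0, 0, 0, 0], [0, 0, 0, 0, 0, 0, 0], [0, 0, 0, 0, 0, 0, 0], [0, 0, 0, 0, 0, 0, 0], [0, -20, 0, 0, 0, 0, 0], [0, -60, 0, 0, 0, 0, 0], [0, -95, 0, 0, 0, 0, 0]])

```text
time: 17.6
ee_pos: [0.6175, -0.1461, 0.204]
eef_rot: [-0.473, 0.526, 0.473, 0.526]
ft_force: [0.3, -0.2, 1.2]
width: 0.0657
```

```bash
python3 -c "
from h import *
go(.6157,.2507,.2,-6)"
```

```text
t 17.6 p [ 0.6175 -0.1461  0.204 ] jaw 83.9 F [ 0.3 -0.2  1.2] w 0.0657
shift [  3.9  44.1 394.3] rot [ 1.5688e+00 -7.0000e-04 -2.0000e-04]
```

Emit:
arm_command(targets=[[0, 0, 5, 45, 0.149, 0, 0], [0, 0, 10, 90, 0.298, 0, 0], [0, 1, 15, 135, 0.447, 0, 0], [0, 1, 20, 180, 0.596, 0, 0], [0, 2, 25, 225, 0.745, 0, 0], [0, 2, 30, 270, 0.894, 0, 0], [0, 3, 35, 315, 1.043, 0, 0], [0, 3, 39, 355, 1.192, 0, 0], [0, 4, 42, 380, 1.341, 0, 0], [0, 4, 44, 394, 1.49, 0, 0]])

```text
time: 18.6
ee_pos: [0.6149, 0.2538, 0.1983]
eef_rot: [0.01, 0.707, -0.01, 0.707]
ft_force: [-0.5, -0.1, -1.3]
width: 0.0867
```

```bash
python3 -c "
from h import *
go(.6157,.2507,.03,-6)"
```

```text
t 18.6 p [0.6149 0.2538 0.1983] jaw -1.6 F [-0.5 -0.1 -1.3] w 0.0867
shift [168.3  -3.2   1. ] rot [ 0.0762 -0.0008 -0.0005]
```

Emit:
arm_command(targets=[[0, 20, -1.5, 0, 0.078, 0, 0], [0, 60, -1.5, 0, 0.078, 0, 0], [0, 90, -1.5, 0, 0.078, 0, 0], [0, 108, -1.5, 0, 0.078, 0, 0], [0, 108, -1.5, 0, 0.078, 0, 0]])

```text
time: 19.1
ee_pos: [0.6144, 0.2479, 0.0875]
eef_rot: [0.036, 0.708, -0.038, 0.705]
ft_force: [-0.2, 0.7, -0.4]
width: 0.0866
```

```bash
python3 -c "
from h import *
go(.6157,.2507,.032,-6)"
```

```text
t 19.1 p [0.6144 0.2479 0.0875] jaw -5.9 F [-0.2  0.7 -0.4] w 0.0866
shift [55.5  3.1  1.2] rot [ 0.0009 -0.0043  0.0029]
```

Emit:
arm_command(targets=[[0, 3, 2, 1, 0, 0, 0], [0, 20, 2, 1, 0, 0, 0], [0, 38, 2, 1, 0, 0, 0], [0, 50, 2, 1, 0, 0, 0], [0, 54, 2, 1, 0, 0, 0], [0, 54, 2, 1, 0, 0, 0]])

```text
time: 19.7
ee_pos: [0.6167, 0.2507, 0.0356]
eef_rot: [0.036, 0.707, -0.037, 0.706]
ft_force: [0.1, 1.3, 0.1]
width: 0.0873
```

```bash
python3 -c "
from h import *
go(.6157,.2507,.032,-6)"
```

```text
t 19.7 p [0.6167 0.2507 0.0356] jaw -5.9 F [0.1 1.3 0.1] w 0.0873
shift [ 3.6 -0.1 -1. ] rot [ 0.001  -0.0014  0.0009]
```

Emit:
arm_command(targets=[[255, 2, 0, -0.7, 0, 0, 0], [255, 2, 0, -0.7, 0, 0, 0], [255, 2, 0, -0.7, 0, 0, 0], [255, 2, 0, -0.7, 0, 0, 0], [255, 2, 0, -0.7, 0, 0, 0], [255, 2, 0, -0.7, 0, 0, 0], [255, 2, 0, -0.7, 0, 0, 0], [255, 2, 0, -0.7, 0, 0, 0], [255, 2, 0, -0.7, 0, 0, 0], [255, 2, 0, -0.7, 0, 0, 0]], newtons=40)

```text
time: 20.7
ee_pos: [0.6163, 0.251, 0.0346]
eef_rot: [0.037, 0.706, -0.037, 0.706]
ft_force: [-0.7, -0.4, -1.1]
width: 0.0298
```

```bash
python3 -c "
from h import *
go(.6157,.2507,.17,-6)"
```

```text
t 20.7 p [0.6163 0.251  0.0346] jaw -5.9 F [-0.7 -0.4 -1.1] w 0.0298
shift [-135.4   -0.4   -0.6] rot [ 0.001  -0.0003  0.0004]
```

Emit:
arm_command(targets=[[255, -3, 0, 0, 0, 0, 0], [255, -15, 0, 0, 0, 0, 0], [255, -45, 0, 0, 0, 0, 0], [255, -85, 0, 0, 0, 0, 0], [255, -120, 0, 0, 0, 0, 0], [255, -150, 0, 0, 0, 0, 0], [255, -150, 0, 0, 0, 0, 0]])

```text
time: 21.4
ee_pos: [0.6183, 0.2523, 0.1908]
eef_rot: [0.038, 0.704, -0.036, 0.709]
ft_force: [0.4, 0.8, -2.4]
width: 0.0301
```

```bash
python3 - <<'E'
from ov import *
go(.4576,-.1292,.185,-6)
for n in("top","side"): cv2.imwrite(f'pics/{n}11.png',camera(n)[:,:,::-1])
for n,b in(("side",(280,160,80,70,8)),("top",(295,205,70,65,8))):
    th=174; P=lambda **k:w2px(n,rim(th,**k))
    scale(f"pics/{n}11.png",[(P(a=.050,b=.039),(0,0,255)),(P(a=.053,b=.042),(255,0,0)),(P(a=.050,b=.039,z=.021),(0,255,255))],f"pics/{n}11ov.png",*b)
crop("pics/side11.png","pics/s11.png",130,190,150,130,4)
E
python3 lsd.py pics/top11.png
```

```text
t 21.4 p [0.6183 0.2523 0.1908] jaw -6.0 F [ 0.4  0.8 -2.4] w 0.0301
shift [   3.4 -396.1 -120.3] rot [ 0.0008  0.0071 -0.0037]
bins 16 mean -6.608585994701456 med -6.6907623627203705 0.15569713983676642
guard 19 mean -6.081390503665097 med -6.127332813849989 0.08374126541393904
```

View pics/side11ov.png

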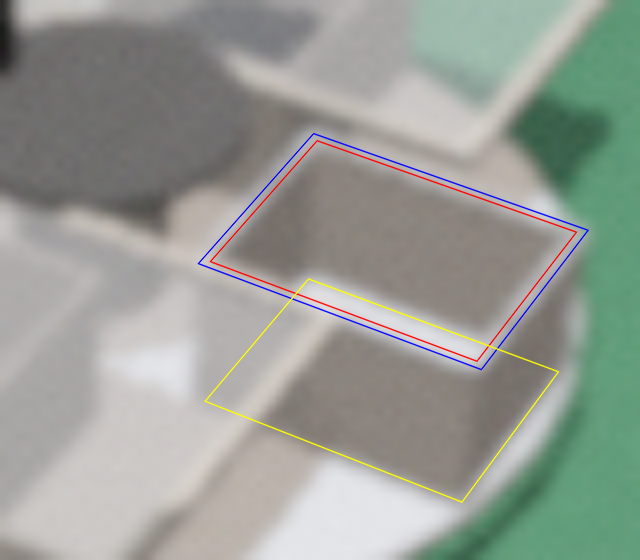

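View pics/top11ov.png

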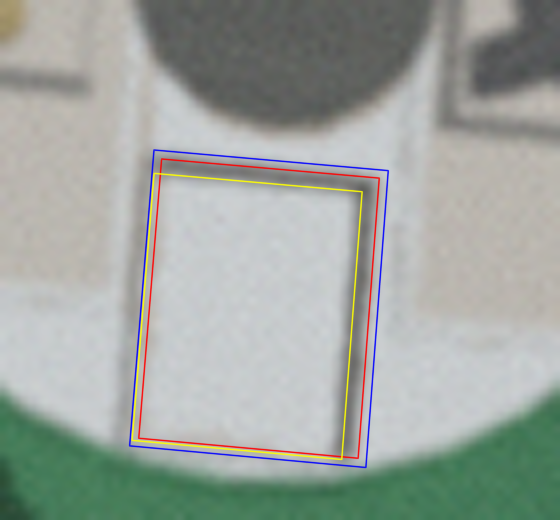

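View pics/s11.png

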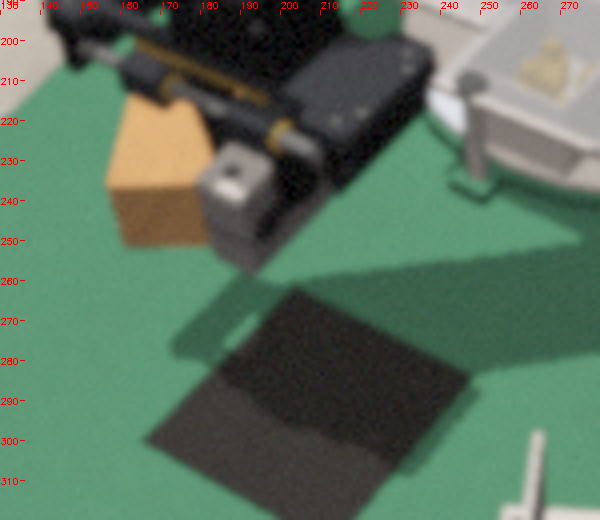

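Emit:
arm_command(targets=[[255, 0, -44, -13, 0, 0, 0], [255, 0, -88, -27, 0, 0, 0], [255, 0, -132, -40, 0, 0, 0], [255, 0, -176, -53, 0, 0, 0], [255, 0, -220, -67, 0, 0, 0], [255, 0, -264, -80, 0, 0, 0], [255, 0, -308, -93, 0, 0, 0], [255, 0, -350, -107, 0, 0, 0], [255, 0, -385, -117, 0, 0, 0], [255, 0, -395.5, -120, 0, 0, 0]])

```text
time: 22.5
ee_pos: [0.4534, -0.134, 0.1835]
eef_rot: [0.038, 0.707, -0.039, 0.705]
ft_force: [0.2, -0.5, -3.1]
width: 0.0298
```

Emit:
arm_command(targets=[[255, 10, 0, 0, 0, 0, 0], [255, 25, 0, 0, 0, 0, 0], [255, 30, 0, 0, 0, 0, 0], [255, 30, 0, 0, 0, 0, 0]])

```text
time: 22.9
ee_pos: [0.4557, -0.1283, 0.1533]
eef_rot: [0.036, 0.707, -0.036, 0.705]
ft_force: [1.2, -0.6, -2.2]
width: 0.0294
```

```bash
python3 - <<'E'
from ov import *
go(.4578,-.1285,.13,-6.3)
cv2.imwrite('pics/side12.png',camera("side")[:,:,::-1]);cv2.imwrite('pics/top12.png',camera("top")[:,:,::-1])
crop("pics/side12.png","pics/s12.png",260,130,130,110,5)
E
```

```text
t 22.9 p [ 0.4557 -0.1283  0.1533] jaw -5.8 F [ 1.2 -0.6 -2.2] w 0.0294
shift [23.3  0.   2.2] rot [ 0.0083 -0.0026 -0.0007]
```

View pics/s12.png

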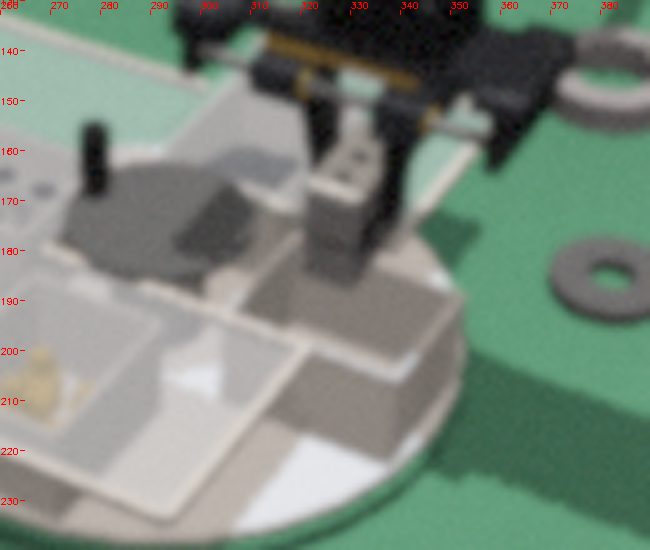

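```bash
python3 - <<'E'
from ov import *
s=read_state(); p=np.array(s["ee_pos"]); a=np.radians(-6); u=np.array([np.cos(a),np.sin(a)]);v=np.array([-u[1],u[0]])
def box(z): return np.array([np.r_[p[:2]+u*i*.015+v*j*.033,z] for i,j in((-1,-1),(-1,1),(1,1),(1,-1))])
b=p[2]-.0316; pol=[(w2px("side",box(b)),(0,0,255)),(w2px("side",box(b+.06)),(255,0,0)),(w2px("side",rim(173.5,a=.05,b=.039)),(0,255,255))]
scale("pics/side12.png",pol,"pics/s12ov.png",280,130,100,90,6)
E
```

```text
(no output)
```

View pics/s12ov.png

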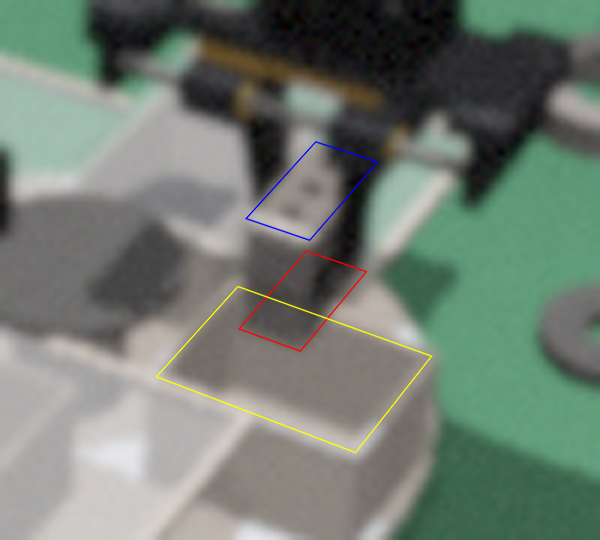

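Emit:
arm_command(targets=[[255, 5, 0, 2, 0.008, 0, 0], [255, 15, 0, 2, 0.008, 0, 0], [255, 22, 0, 2, 0.008, 0, 0], [255, 24, 0, 2, 0.008, 0, 0], [255, 24, 0, 2, 0.008, 0, 0]])

```text
time: 23.5
ee_pos: [0.4578, -0.1301, 0.1302]
eef_rot: [0.04, 0.706, -0.04, 0.706]
ft_force: [0.8, -0.6, -2.5]
width: 0.03
```

```bash
python3 - <<'E'
from ov import *
go(.4578,-.1285,.0526,-6.3)
E
```

```text
t 23.5 p [ 0.4578 -0.1301  0.1302] jaw -6.4 F [ 0.8 -0.6 -2.5] w 0.03
shift [77.6  1.6 -0.1] rot [-0.0019 -0.001   0.0001]
```

Emit:
arm_command(targets=[[255, 8, 1, 0, 0, 0, 0], [255, 20, 1, 0, 0, 0, 0], [255, 32, 1, 0, 0, 0, 0], [255, 44, 1, 0, 0, 0, 0], [255, 56, 1, 0, 0, 0, 0], [255, 64, 1, 0, 0, 0, 0], [255, 68, 1, 0, 0, 0, 0], [255, 68, 1, 0, 0, 0, 0]])

```text
time: 24.3
ee_pos: [0.458, -0.1291, 0.0622]
eef_rot: [0.039, 0.706, -0.039, 0.706]
ft_force: [-0.1, -0.1, -2.5]
width: 0.0297
```

```bash
python3 - <<'E'
from ov import *
go(.4578,-.1285,.0526,-6.3)
cv2.imwrite('pics/side13.png',camera("side")[:,:,::-1])
crop("pics/side13.png","pics/s13.png",260,130,130,110,5)
E
```

```text
t 24.3 p [ 0.458  -0.1291  0.0622] jaw -6.4 F [-0.1 -0.1 -2.5] w 0.0297
shift [ 9.6  0.6 -0.2] rot [-0.0018 -0.0009  0.0001]
```

View pics/s13.png

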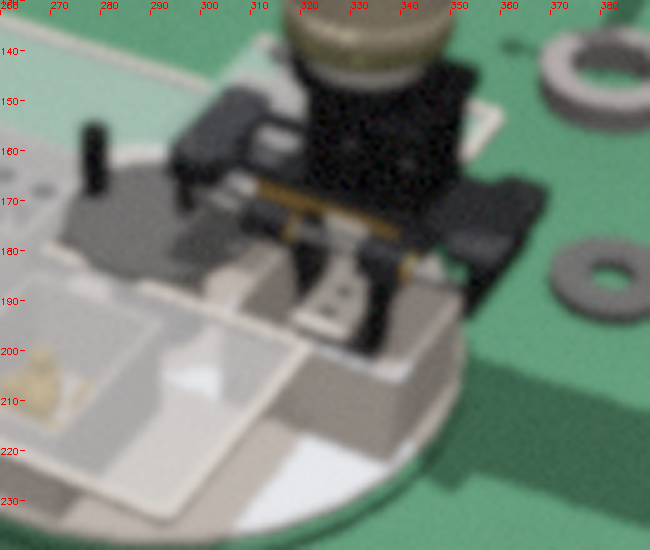

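The block is in the bin with no side force. The visible top plate is at about (324,194), and there are roughly 9 mm left to lower, so I'm going slowly.

Emit:
arm_command(targets=[[255, 2, 0.3, 0, 0, 0, 0], [255, 4, 0.3, 0, 0, 0, 0], [255, 6, 0.3, 0, 0, 0, 0], [255, 7.5, 0.3, 0, 0, 0, 0], [255, 8.2, 0.3, 0, 0, 0, 0], [255, 8.2, 0.3, 0, 0, 0, 0]])

```text
time: 24.95
ee_pos: [0.4582, -0.1289, 0.0545]
eef_rot: [0.039, 0.706, -0.04, 0.706]
ft_force: [-0.3, -0.7, -2.4]
width: 0.0299
```

Emit:
arm_command(targets=[[255, 0.6, 0, 0, 0, 0, 0], [255, 1.2, 0, 0, 0, 0, 0], [255, 1.6, 0, 0, 0, 0, 0], [255, 1.6, 0, 0, 0, 0, 0]])

```text
time: 25.35
ee_pos: [0.4582, -0.1289, 0.0529]
eef_rot: [0.039, 0.706, -0.04, 0.706]
ft_force: [0.3, -1.1, -2.1]
width: 0.0296
```

Emit:
arm_command(targets=[[255, 0.5, 0, 0, 0, 0, 0], [255, 1.0, 0, 0, 0, 0, 0], [255, 1.0, 0, 0, 0, 0, 0]])

```text
time: 25.65
ee_pos: [0.4583, -0.1289, 0.0524]
eef_rot: [0.039, 0.706, -0.04, 0.706]
ft_force: [-2.7, 0.6, 4.9]
width: 0.0297
```

Contact with the floor: the force went from −2.4 to +4.9 N. I'm opening only to about 46 mm, because the bin is 100 mm long inside.

Emit:
arm_command(targets=[[120, 0, 0, 0, 0, 0, 0], [120, 0, 0, 0, 0, 0, 0], [120, 0, 0, 0, 0, 0, 0], [120, 0, 0, 0, 0, 0, 0], [120, 0, 0, 0, 0, 0, 0]])

```text
time: 26.15
ee_pos: [0.4583, -0.1289, 0.052]
eef_rot: [0.039, 0.706, -0.04, 0.706]
ft_force: [-0.2, -0.1, 0.4]
width: 0.0457
```

Emit:
arm_command(targets=[[120, -6, 0, 0, 0, 0, 0], [120, -18, 0, 0, 0, 0, 0], [120, -35, 0, 0, 0, 0, 0], [120, -60, 0, 0, 0, 0, 0], [120, -95, 0, 0, 0, 0, 0], [120, -135, 0, 0, 0, 0, 0], [120, -175, 0, 0, 0, 0, 0], [120, -210, 0, 0, 0, 0, 0]])

```text
time: 26.95
ee_pos: [0.4583, -0.1286, 0.2654]
eef_rot: [0.039, 0.705, -0.04, 0.707]
ft_force: [0.6, -0.7, -0.4]
width: 0.0461
```

```bash
python3 -c "
from h import *
go(.55,.25,.28,-6)"
```

```text
t 26.95 p [ 0.4583 -0.1286  0.2654] jaw -6.4 F [ 0.6 -0.7 -0.4] w 0.0461
shift [-14.9 386.4  49.1] rot [-0.0067  0.0023  0.0009]
```

Now I'll move the arm out of the view to check.

Emit:
arm_command(targets=[[120, -3, 45, 6, 0, 0, 0], [120, -6, 90, 12, 0, 0, 0], [120, -9, 135, 18, 0, 0, 0], [120, -12, 180, 24, 0, 0, 0], [120, -15, 225, 30, 0, 0, 0], [120, -15, 270, 36, 0, 0, 0], [120, -15, 315, 42, 0, 0, 0], [120, -15, 350, 48, 0, 0, 0], [120, -15, 370, 49, 0, 0, 0], [120, -15, 370, 49, 0, 0, 0]])

```text
time: 27.95
ee_pos: [0.5473, 0.2369, 0.2774]
eef_rot: [0.038, 0.706, -0.037, 0.706]
ft_force: [0.6, -1.2, 0.5]
width: 0.0464
```

```bash
python3 - <<'E'
from ov import *
go(.55,.25,.28)
for n in("top","side"): cv2.imwrite(f'pics/{n}14.png',camera(n)[:,:,::-1])
crop("pics/side14.png","pics/s14.png",260,130,130,110,5)
crop("pics/top14.png","pics/t14.png",250,120,160,150,4)
E
python3 lsd.py pics/top14.png
```

```text
t 27.95 p [0.5473 0.2369 0.2774] jaw -6.1 F [ 0.6 -1.2  0.5] w 0.0464
shift [-2.5 13.3  1.3] rot [-0.     -0.0008 -0.0014]
bins 17 mean -6.570735463742953 med -6.7175281619065 0.1832625632406457
guard 19 mean -6.165525566969446 med -6.063948747254614 0.10560307895421772
```

View pics/s14.png

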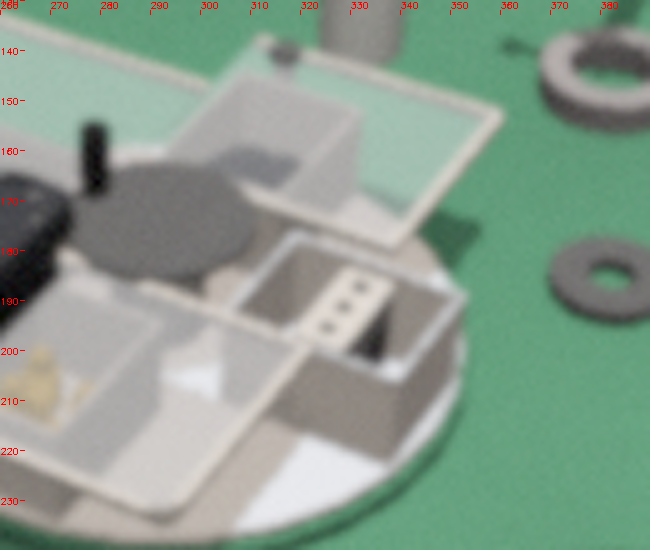

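View pics/t14.png

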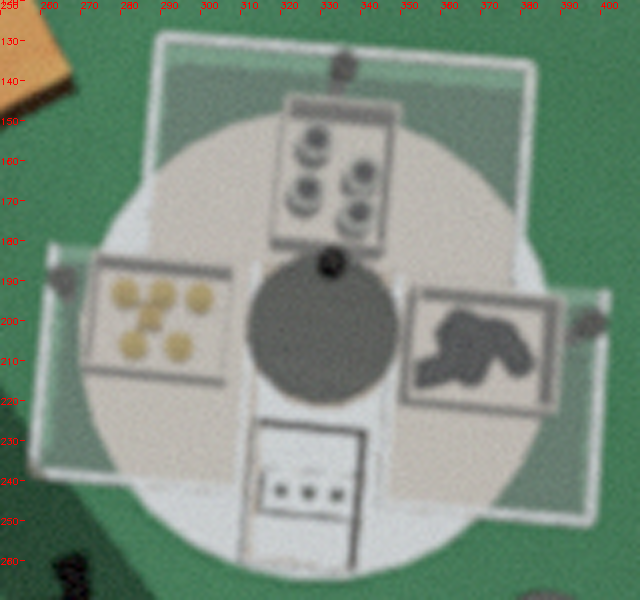

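View pics/top14.png

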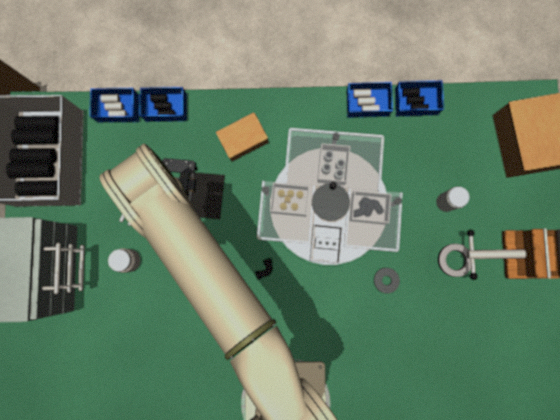

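The block stands in the bin: top-plate centre at about (327,243) in the top view and (328,191) in the side view. The bystanders look unmoved. I'll triangulate the height.

```bash
python3 - <<'E'
from h import *
c=lambda x0,y0,s,p:[[x0+(p[0]+.5)/s-.5,y0+(p[1]+.5)/s-.5]]
for z in(.07,.081,.09): print(z,px2w("top",c(250,120,4,(309,493)),z)[0][:2],px2w("side",c(260,130,5,(343,307)),z)[0][:2])
a=cv2.imread("pics/top0.png").astype(int);b=cv2.imread("pics/top14.png").astype(int)
d=np.abs(a-b).max(2)
for n,(u,v) in dict(jar=(121,260),elbow=(263,268),flange=(386,280),carton=(242,136),can=(457,197),tape=(455,261)).items(): print(n,d[v-15:v+15,u-15:u+15].mean().round(1))
a=cv2.imread("pics/side0.png").astype(int);b=cv2.imread("pics/side14.png").astype(int);d=np.abs(a-b).max(2)
for n,(u,v) in dict(spanner=(160,360),socket=(206,356),jar=(232,395),elbow=(328,263)).items(): print(n,d[v-15:v+15,u-15:u+15].mean().round(1))
E
```

```text
0.07 [ 0.45859441 -0.13012761] [ 0.46362204 -0.14334871]
0.081 [ 0.45809958 -0.1293548 ] [ 0.45952668 -0.13059046]
0.09 [ 0.45769473 -0.12872251] [ 0.45617592 -0.12015189]
jar 5.7
elbow 37.2
flange 5.1
carton 5.9
can 5.5
tape 5.3
spanner 4.7
socket 4.7
jar 4.8
elbow 36.0
```

```bash
python3 - <<'E'
import cv2,numpy as np
f=lambda n:cv2.resize(cv2.imread(n)[235:290,300:365],None,fx=5,fy=5)
cv2.imwrite("pics/elb.png",np.hstack([f("pics/side0.png"),f("pics/side14.png")]))
E
```

```text
(no output)
```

View pics/elb.png

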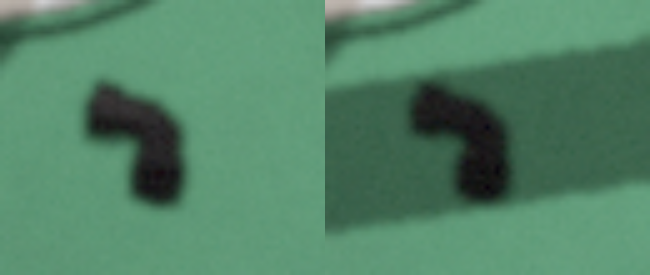

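The elbow hasn't moved; the difference there is only the arm's shadow. Handing in.

```bash
python3 -c "
from bench import *
print(close_job())"
```

```text
the job is handed in; nothing more can be done
None
```

I put the block away as asked and handed the job in at about 28 s of the 64 s. It stands upright in the empty bin, and the bin is lined up with the opening.

- **Carousel:** I turned it by the knob and found it about 1.2° off in the first check. I gripped the knob again and corrected it after the block was on the mat, so that last adjustment came after the mat step. My final check put the bins at −6.6° and the guard at −6.1°, so about 0.5° remains, measured from picture lines with about 0.2° spread.
- **Block:** I took it from the rack by its narrow ends and stood it on the mat within about 1 mm of the centre. I let go, took it again by its broad faces and lowered it slowly to a light touch on the bin floor (force change of about 7 N). I opened the fingers only to 46 mm so they would not touch the bin ends.
- **Final position:** both cameras place the top plate at its expected height of 81 mm and agree on its position to about 2 mm. It is about 1 mm from the window centre.
- **Other things:** the jar, socket, spanner, flange, carton, can and tape show no change in the pictures. The elbow area differed only because the arm's shadow fell across it, and a close-up shows the elbow in the same place. At hand-in the robot was clear of everything.

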